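# Sweep dried bottle parts into the organizer's tray and push it shut

### The arm

A 6-joint arm with a two-finger parallel gripper is mounted at the origin on the work surface. World frame = base frame: x ahead of the robot, y to its left, z up, the work surface at z = 0. Lengths are in m, angles in rad, forces in N, time in s.
With the tool pointing down it reaches from about 0.325 to 0.85 m from the base axis. Payload 15.5 kg.
Tool frame: the origin (TCP) lies midway between the tips of the shut fingers; the grasp point (between the pads) lies 19 mm behind it (robot.hold_point_z is the distance from the TCP to the grasp point, in m); y points along the fingers, z is the direction in which the jaws open and shut, and the axes are right-handed (so a half turn about y gives the same grasp; the last joint's range is limited). The gripper opens to 91 mm and grips with 3 to 60 N. Pads are 32 mm wide; open, the fingers measure 118 mm over their backs; the gripper's body (76 mm by 178 mm) begins 60 mm behind the grasp point.
Start: joints at [-0.096, 0.494, 1.345, -0, 1.302, -0.096], TCP at [0.625, 0, 0.214] pointing down, gripper open.
Joint ranges: [-2.91, 2.91], [-0.82, 2.16], [0.22, 2.67], [-1.22, 4.37], [0.12, 2.79], [-3.08, 3.08]. Speed limits (rad/s): [1.89, 1.89, 2.57, 3.01, 3.01, 3.01].

### API

Orientations are given as a unit quaternion [x, y, z, w].
In Python, from rig import robot gives the robot as it stands.
- The arm moves only by the shell command python3 -m handwheel 'ROWS' [FORCE]. ROWS is JSON, a list of rows, each a list of 3 entries, a list of its own where there are three numbers: the shift along the tool's x, y, z in cm, then the turn about the tool's y in degrees, then the gripper command: -1 is shut, 1 is fully open, values between are in proportion. In form: [[[x, y, z], spin, fingers], ...]. A call has exactly 10 rows; each row is the pose to reach, as a shift and turn from the pose commanded when the call began, along the tool's axes at that moment; what a row does not reach only later rows make up. A row lasts 1/10 s, in which the tool goes at most 50 mm and 8.59 degrees, less where a joint would pass 70% of its speed; a pose out of reach is approached as far as the arm can. A call with a gripper value outside its range is refused whole. The fingers move at their own pace and stop on an object; FORCE is the grip in N (left out, the last holds). Time passes only in rows, so rows that repeat a pose let the fingers close, or fill a call up. It gives the time, the measured TCP pose, the force and the opening at its end, in the units of the state.
- robot.get_obs(): the state, without advancing time (a new reading comes with each control period).
- robot.grab_frame(name): name is "scene" or "side" or "wrist"; returns the picture (400x640x3 uint8, red, green, blue); there is no depth.
- robot.camera_params(name): a dict with "fx", "fy", "cx", "cy" (pixels), "view" (4x4, takes a point from world to camera coordinates); the wrist camera has in their place "mount" (4x4, takes a point from camera to tool coordinates, whose origin is the TCP and whose axes are the tool frame's). Camera axes: x right, y up, looking along -z (the intrinsics and any distortion apply to the point x, -y, -z); pixel columns grow to the right and rows downward; lengths in m; the calibration is good to about 2 mm. The wrist camera is an equidistant fisheye: a pixel r from the principal point sees the ray r / f radians off the axis. A picture is of the moment at which its call begins: read the wrist's pose just before it. camera_params takes no time and is no camera call.
- robot.close_job(): hands the job in, once; it reports no verdict.
Trained networks look in the newest picture that a camera, given by its name, has taken for a name from the list of things; names that differ only in an ending like _2 or _b are one class to them, and where a whole thing is asked for, a point or a joint stands for the part that bears it (a point fixed in the world has none). Each returns a list of dicts, best first, with "conf" (0 to 1); they miss things now and then, are a little off and sometimes report something else, mostly with a low value. They report only what shows in the picture. A call takes as long as a camera call.
- robot.boxes_of(camera, name): "uv" ([column, row] in pixels, amid what is visible of it).
- robot.masks_of(camera, name): "mask" (400x640 bool, what is visible of it) and "uv" ([column, row] in pixels, amid what is visible of it).
- robot.tip_of(camera, name): "uv" ([column, row] in pixels: a listed point, or the origin of a listed thing).
The state is a dict: "t": time; "qpos": joint angles; "joint_velocities": joint speeds; "joint_efforts": joint torques, N m; "position": TCP position; "tcp_rot": TCP orientation; "force": force on the tool from outside, world axes, zero at the start; "torque": the same for the moment, N m; "opening": opening from 0.0 (shut) to 1.0 (fully open).
Only numpy, scipy, OpenCV 4.12 (cv2) and the standard library are available. Lean on these libraries where they do the work, as an engineer would, in place of code of your own. Each camera call takes 0.05 s, during which the arm holds its last target.

### The job

With your fingertips, sweep the two screw collars and the flat sealing disc off the open front edge of the bottle organizer's drying deck so that they drop into its pulled-out tray, then push the tray fully home. Only push them, never pick them up or carry them; leave the nipple standing where it is on the deck and do not disturb the other things on the counter.

Things in the scene. Friction and masses are not known exactly. Their poses are not given: they have to be found in the camera images.
- organizer: White bottle organizer fixed on the counter. Origin: on the counter, midway across, 100 mm behind the front edge of its deck; own x points to its back, y to its left, z up; the tray comes out to -x. It spans x -100 to +166 mm, y -130 to +130 mm. Behind the deck, beyond an upright wall at x = +90 mm, are three empty bottle wells 78 mm high
- deck_front (a point): Middle of the open front edge of the flat bamboo deck, on its top, 66 mm above the counter; axes as the organizer's. The deck runs from here 190 mm back to the upright wall; side rims 244 mm apart (inside); wall and rims rise 12 mm above it. Collars, disc and nipple start side by side across it, centres at least 46 mm apart in y and 45 to 112 mm back from this edge
- tray (a joint): How far the light grey pull-out tray under the deck is out, m: 0 fully home (a solid stop), 0.13 fully out; starts 0.10 to 0.13 out. It slides along the organizer's own x with about 1.5 N of friction and stays where it is left
- tray_front (a point): Middle of the outer face of the tray's upright flat front panel, 24 mm above the counter; moves with the tray, axes as the organizer's. The face looks to -x, is 260 mm wide and reaches 5 to 57 mm above the counter, but only to 43 mm at a finger notch in its middle 60 mm. With the tray home it is 5 mm in front of the deck's edge
- tray_floor (a point): Centre of the tray's inner floor, 9 mm above the counter; moves with the tray, axes as the organizer's. Inside, the tray is 180 mm (x) by 245 mm (y); its side walls reach 52 mm above the counter and it passes under the deck
- collar_a: White plastic screw collar, a ring 38 mm across, 25 mm hole, 16 mm high, lying flat on the deck, about 15 g. Origin: centre of its underside
- collar_b: Second collar, the same as collar_a
- disc: White plastic sealing disc, 36 mm across and 6 mm high at its rim with a raised centre 9 mm high, lying flat on the deck, about 15 g. Origin: centre of its underside
- nipple: Orange bottle nipple standing upright on the deck, flange 38 mm across, 47 mm high, 16 g; it must stay where it stands. Origin: centre of its underside
- pacifier_case: White pacifier case with a round press button, 64 x 64 x 43 mm, on the counter beside the pulled-out tray (to -y of the organizer). Origin: centre of its underside. Leave alone
- straw_cup: Stainless straw cup with a grey lid and a side handle (to its own +y, reaching 63 mm from the axis), 75 mm across, 160 mm high with its straw, on the counter behind the organizer. Origin: centre of its underside. Leave alone
- bottle_a: Clear bottle with collar and hood, 56 mm across, 165 mm high, on the counter behind the organizer. Origin: centre of its underside. Leave alone
- bottle_b: Clear bottle without collar or hood, 56 mm across, 120 mm high, on the counter behind the organizer. Origin: centre of its underside. Leave alone
- formula_tin: Formula tin with white lid, 104 mm across, 134 mm high, left on the counter. Origin: centre of its underside. Leave alone
- wipes_box: Grey wipes box with white flap, 190 x 105 x 59 mm, right on the counter. Origin: centre of its underside. Leave alone

How it is judged:
By the outcome, as a careful person would: the job done as asked, in the order asked, and still so for the second after the job is handed in, with the robot touching nothing.
It also fails if it takes over 54 s, if anything falls off the work surface, if the arm or the gripper's body presses on something with over 40 N, if the wrist force passes 120 N, or if a joint passes its speed limit or range.

## Working session

There is one attempt and no reset: what is moved stays moved. The work goes in short steps, Python scripts to look and compute and a shell command to move; the robot and the scene stay as the last step left them, time stands still between calls to the robot, and variables do not carry over. Pictures are saved under pics/ and viewed, and the job is handed in when it is done.

```bash
ls; mkdir -p pics; python3 - <<'E'
from rig import robot
import cv2
for n in ["scene","side","wrist"]:
    im=robot.grab_frame(n); cv2.imwrite(f"pics/{n}0.png",im[:,:,::-1])
    print(n,{k:(v if not hasattr(v,'shape') else v.round(4).tolist()) for k,v in robot.camera_params(n).items()})
print(robot.get_obs())
for c in ["scene","side","wrist"]:
    for n in ["collar_a","disc","nipple","deck_front","tray_front","tray_floor","organizer","pacifier_case"]:
        print(c,n,[(d["uv"],round(d["conf"],2)) for d in robot.tip_of(c,n)])
print(robot.get_obs()["t"])
E
```

```text
pics
scene {'fx': 432.91843648528794, 'fy': 432.91843648528794, 'cx': 316.92119065024815, 'cy': 199.88556125102153, 'view': [[-0.012, 0.9999, -0.0027, -0.0387], [-0.7272, -0.0068, 0.6864, 0.3884], [0.6863, 0.0102, 0.7272, -2.1141], [0.0, 0.0, 0.0, 1.0]]}
side {'fx': 438.7821755732852, 'fy': 438.7821755732852, 'cx': 322.4897837656158, 'cy': 200.954094132585, 'view': [[0.6778, -0.735, -0.0211, -0.3779], [0.5281, 0.4666, 0.7095, -0.3827], [-0.5116, -0.492, 0.7044, -1.0482], [0.0, 0.0, 0.0, 1.0]]}
wrist {'fx': 309.70691628693146, 'fy': 309.70691628693146, 'cx': 322.81705863904057, 'cy': 197.8104816937962, 'mount': [[0.0015, -0.9679, -0.2513, -0.0707], [-0.0005, 0.2513, -0.9679, -0.1712], [1.0, 0.0015, -0.0001, 0.0016], [0.0, 0.0, 0.0, 1.0]]}
{'t': 0.15, 'qpos': array([-9.55036328e-02,  4.94061622e-01,  1.34596304e+00, -1.51822882e-05,
        1.30250774e+00, -9.54904093e-02]), 'joint_velocities': array([-0.0001195 , -0.00141689, -0.0017765 ,  0.00022179, -0.00212224,
       -0.00021685]), 'joint_efforts': array([ 1.45823004e-03, -8.79202652e+01, -3.82049453e+01,  7.07547739e-02,
        
[... 588 characters left out ...]
.0, 191.3], 0.49)]
side deck_front [([337.0, 226.8], 0.78), ([245.4, 197.8], 0.29)]
side tray_front [([374.7, 260.1], 0.92), ([246.3, 198.7], 0.28)]
side tray_floor [([350.0, 244.0], 0.58)]
side organizer [([311.9, 218.9], 0.66), ([326.7, 206.3], 0.59)]
side pacifier_case [([384.7, 212.4], 0.89)]
wrist collar_a [([287.4, 170.1], 0.97), ([182.5, 186.9], 0.87)]
wrist disc [([234.2, 199.0], 0.91)]
wrist nipple [([353.2, 146.5], 0.86)]
wrist deck_front [([265.5, 240.3], 0.87), ([275.2, 314.4], 0.67)]
wrist tray_front [([279.2, 313.9], 0.79), ([186.2, 189.1], 0.36)]
wrist tray_floor [([274.5, 246.5], 0.59)]
wrist organizer [([275.3, 143.6], 0.69)]
wrist pacifier_case [([413.9, 242.5], 0.75)]
1.35
```

View pics/scene0.png

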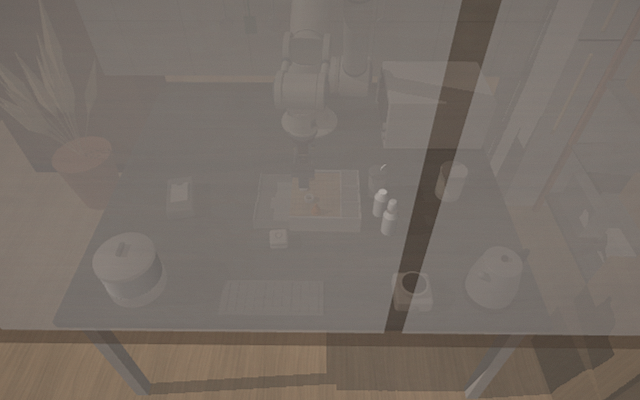

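View pics/side0.png

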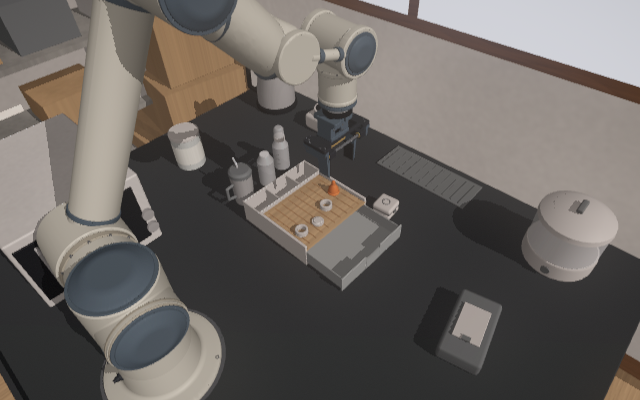

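View pics/wrist0.png

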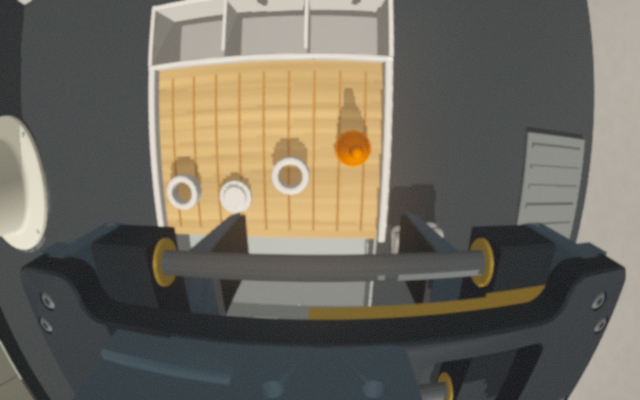

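```bash
cat > h.py <<'E'
from rig import robot
import numpy as np, cv2
from scipy.spatial.transform import Rotation as R
def ray(cam,uv,obs=None):
    p=robot.camera_params(cam); u,v=uv
    x=(u-p["cx"])/p["fx"]; y=(v-p["cy"])/p["fy"]
    if cam=="wrist":
        r=np.hypot(x,y); s=np.sin(r)/r if r>1e-9 else 1
        d=np.array([x*s,-y*s,-np.cos(r)])
        o=obs or robot.get_obs(); T=np.eye(4); T[:3,:3]=R.from_quat(o["tcp_rot"]).as_matrix(); T[:3,3]=o["position"]
        M=T@np.array(p["mount"])
    else:
        d=np.array([x,-y,-1.]); M=np.linalg.inv(np.array(p["view"]))
    return M[:3,3],M[:3,:3]@d
def at(cam,uv,z,obs=None):
    c,d=ray(cam,uv,obs); return c+d*(z-c[2])/d[2]
def proj(cam,P,obs=None):
    p=robot.camera_params(cam)
    if cam=="wrist":
        o=obs or robot.get_obs(); T=np.eye(4); T[:3,:3]=R.from_quat(o["tcp_rot"]).as_matrix(); T[:3,3]=o["position"]
        V=np.linalg.inv(T@np.array(p["mount"]))
    else: V=np.array(p["view"])
    q=V[:3,:3]@P+V[:3,3]; q=np.array([q[0],-q[1],-q[2]])
    if cam=="wrist":
        r=np.arctan2(np.hypot(q[0],q[1]),q[2]); k=r/np.hypot(q[0],q[1]); a=q[:2]*k
    else: a=q[:2]/q[2]
    return np.array([p["cx"]+p["fx"]*a[0],p["cy"]+p["fy"]*a[1]])
E
python3 - <<'E'
from h import *
o=robot.get_obs(); print(R.from_quat(o["tcp_rot"]).as_matrix().round(3))
pr=lambda *a:print(*[x.round(4) if hasattr(x,'round') else x for x in a])
for n,uv,z in [("colB",(287.4,170.1),.066),("colA",(182.5,186.9),.066),("disc",(234.2,199),.066),("nip",(353.2,146.5),.066),("deckfront",(265.5,240.3),.066),("trayf",(275.2,314),.024),("pac",(413.9,242.5),0)]: pr("w",n,at("wrist",uv,z))
for n,uv,z in [("colA",(303.8,233.2),.066),("disc",(315.7,221.5),.066),("nip",(334,191.3),.066),("deckfront",(337,226.8),.066),("trayf",(374.7,260.1),.024),("trayfl",(350,244),.009),("pac",(384.7,212.4),0)]: pr("s",n,at("side",uv,z))
im=cv2.imread("pics/wrist0.png")[40:260,130:460]; cv2.imwrite("pics/w0c.png",cv2.resize(im,None,fx=2.4,fy=2.4,interpolation=cv2.INTER_CUBIC))
im=cv2.imread("pics/side0.png")[150:300,220:420]; cv2.imwrite("pics/s0c.png",cv2.resize(im,None,fx=4,fy=4,interpolation=cv2.INTER_CUBIC))
E
```

```text
[[-0.  0.  1.]
 [-1. -0. -0.]
 [ 0. -1.  0.]]
w colB [0.5896 0.0179 0.066 ]
w colA [0.4677 0.0009 0.066 ]
w disc [ 0.5296 -0.0134  0.066 ]
w nip [0.6581 0.0425 0.066 ]
w deckfront [ 0.5621 -0.0614  0.066 ]
w trayf [ 0.5587 -0.1936  0.024 ]
w pac [ 0.7529 -0.0935  0.    ]
s colA [ 0.4718 -0.0091  0.066 ]
s disc [ 0.5267 -0.0036  0.066 ]
s nip [0.6565 0.0409 0.066 ]
s deckfront [ 0.5522 -0.0632  0.066 ]
s trayf [ 0.5569 -0.1985  0.024 ]
s trayfl [ 0.5652 -0.1024  0.009 ]
s pac [ 0.7417 -0.0964  0.    ]
```

View pics/w0c.png

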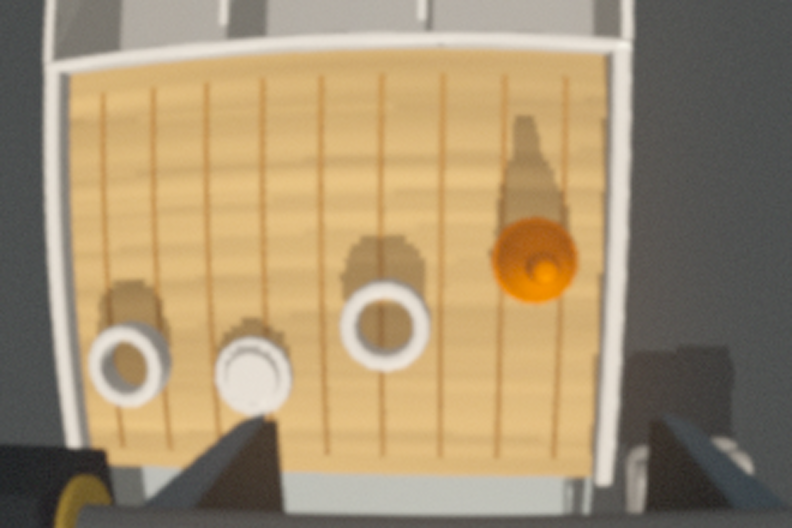

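View pics/s0c.png

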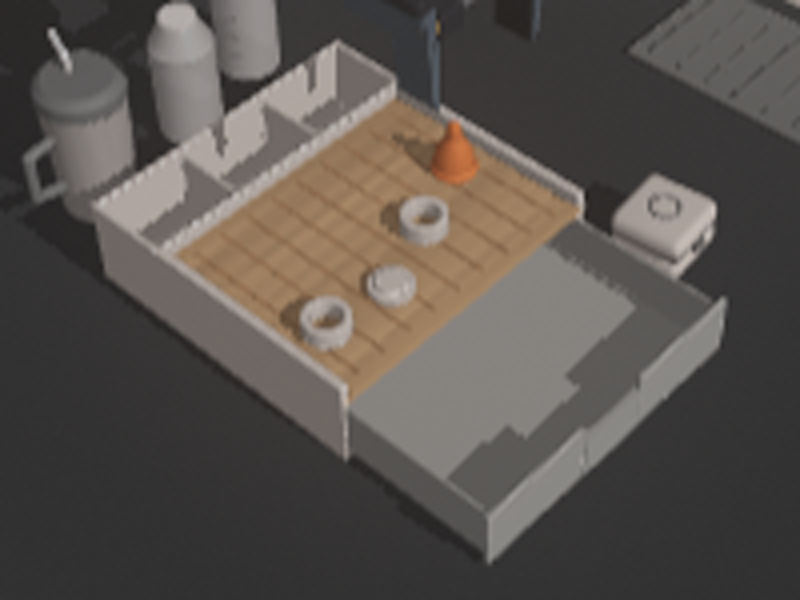

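```bash
python3 - <<'E'
from h import *
pr=lambda n,c,uv,z:print(n,c,at(c,uv,z).round(4))
pr("frontL","wrist",(175.8,234.2),.066);pr("frontR","wrist",(375.8,238.3),.066)
pr("rimL back","wrist",(157,70),.078);pr("rimL front","wrist",(164.2,227.5),.078)
pr("rimR back","wrist",(383,60.8),.078);pr("rimR front","wrist",(379,242),.078)
pr("frontL","side",(307,249.5),.066);pr("frontR","side",(365.5,203),.066)
pr("rimLtopouterfront","side",(306.5,246),.078);pr("traycornerL","side",(342,278),.057);pr("traycornerR","side",(401,225.5),.057)
pr("wallL","side",(260,213),.078); pr("wallR","side",(318.5,171.5),.078)
for c in("wrist","side"):
  for n in ["collar_a","disc","nipple"]:
    for d in robot.masks_of(c,n): 
        m=d["mask"]; v,u=np.nonzero(m); print(c,n,round(d["conf"],2),u.min(),u.max(),v.min(),v.max(),at(c,(u.mean(),v.mean()),.074 if n!="nipple" else .08).round(4))
E
```

```text
frontL wrist [ 0.4505 -0.0569  0.066 ]
frontR wrist [ 0.6859 -0.0591  0.066 ]
rimL back wrist [0.4481 0.1336 0.078 ]
rimL front wrist [ 0.4426 -0.0443  0.078 ]
rimR back wrist [0.6864 0.1309 0.078 ]
rimR front wrist [ 0.6875 -0.0587  0.078 ]
frontL side [ 0.4356 -0.0568  0.066 ]
frontR side [ 0.6809 -0.0639  0.066 ]
rimLtopouterfront side [ 0.4368 -0.0545  0.078 ]
traycornerL side [ 0.4332 -0.1851  0.057 ]
traycornerR side [ 0.6843 -0.1923  0.057 ]
wallL side [0.4354 0.1335 0.078 ]
wallR side [0.6831 0.131  0.078 ]
wrist collar_a 0.84 271 309 156 194 [0.5932 0.0144 0.074 ]
wrist collar_a 0.8 167 201 174 209 [ 0.4725 -0.0022  0.074 ]
wrist disc 0.81 220 252 180 212 [ 0.5339 -0.008   0.074 ]
wrist disc 0.72 335 369 130 166 [0.6561 0.0421 0.074 ]
wrist nipple 0.77 334 371 130 167 [0.6559 0.0424 0.08  ]
wrist nipple 0.51 220 251 180 212 [ 0.5354 -0.0064  0.08  ]
side collar_a 0.47 295 308 224 236 [ 0.471  -0.0005  0.074 ]
side disc 0.39 312 323 216 225 [ 0.5269 -0.0114  0.074 ]
side nipple 0.45 327 339 180 195 [0.654  0.0428 0.08  ]
side nipple 0.31 312 322 216 225 [ 0.5231 -0.0133  0.08  ]
```

The wrist picture shows the near collar at pixel (184,192), the disc at (235,197), the second collar at (290,176) and the nipple at (352,148). In the world frame, deck-front is at y≈-0.06, and the tray comes out to -y. The scene camera's view is too obscured to use. Next I'll shut the fingers, move above and behind the near collar, and check again.

```bash
python3 -m handwheel '[[[0,0,-2],0,-1],[[-1,0,-5],0,-1],[[-2,0,-8],0,-1],[[-3,0,-11],0,-1],[[-4,1,-13.5],0,-1],[[-5,3,-15.3],0,-1],[[-5.5,6,-15.3],0,-1],[[-5.5,9,-15.3],0,-1],[[-5.5,9,-15.3],0,-1],[[-5.5,9,-15.3],0,-1]]' 20
python3 - <<'E'
from h import *
o=robot.get_obs(); im=robot.grab_frame("wrist"); cv2.imwrite("pics/w1.png",im[:,:,::-1])
print(o["position"],o["force"],o["opening"])
for n,z in [("collar_a",.066),("disc",.066),("nipple",.066),("deck_front",.066)]:
    print(n,[(d["uv"],round(d["conf"],2),at("wrist",d["uv"],z,o).round(4)) for d in robot.tip_of("wrist",n)])
E
```

```text
t: 2.65
position: [0.4721, 0.055, 0.1244]
tcp_rot: [-0.5, 0.5, -0.5, 0.5]
force: [0.2, -0.1, 0.6]
opening: 0.153
[0.47207424 0.05495686 0.12435262] [ 0.17854367 -0.10381812  0.61510054] 0.15254385752621674
collar_a [([322.1, 277.2], 0.88, array([ 0.473 , -0.0028,  0.066 ])), ([458.1, 253.3], 0.73, array([0.5915, 0.0159, 0.066 ])), ([411.7, 204.7], 0.61, array([0.5441, 0.0603, 0.066 ]))]
disc []
nipple [([520.4, 222.3], 0.95, array([0.6542, 0.0427, 0.066 ]))]
deck_front []
```

View pics/w1.png

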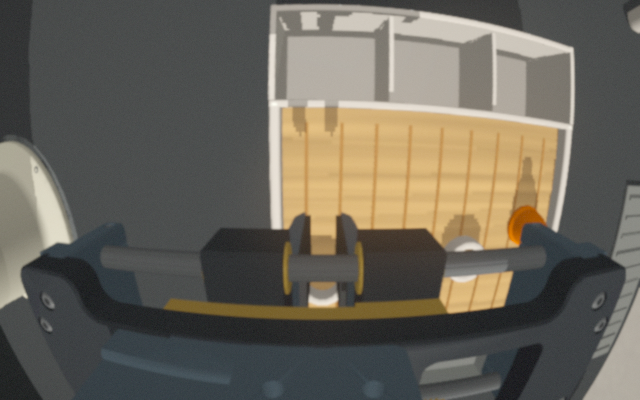

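```bash
python3 -m handwheel '[[[0,1,0],0,-1],[[0,2.5,0],0,-1],[[0,4,0],0,-1],[[0,5,0],0,-1],[[0,5.4,0],0,-1],[[0,5.4,0],0,-1],[[1,5.4,0],0,-1],[[2,5.4,0],0,-1],[[3,5.4,0],0,-1],[[4,5.4,0],0,-1]]' 20
```

```text
t: 3.9
position: [0.4722, 0.0138, 0.0702]
tcp_rot: [0.5, -0.5, 0.5, -0.5]
force: [-1.2, 1.5, 0.4]
opening: 0.005
```

```bash
python3 -m handwheel '[[[1,0,0],0,-1],[[2,0,0],0,-1],[[3,0,0],0,-1],[[3.7,0,0],0,-1],[[4.4,0,0],0,-1],[[5.1,0,0],0,-1],[[5.8,0,0],0,-1],[[6.5,0,0],0,-1],[[7,0,0],0,-1],[[7,0,0],0,-1]]'
python3 - <<'E'
from h import *
o=robot.get_obs(); im=robot.grab_frame("wrist"); cv2.imwrite("pics/w2.png",im[:,:,::-1])
im=robot.grab_frame("side")[150:300,220:420]; cv2.imwrite("pics/s2.png",cv2.resize(im[:,:,::-1],None,fx=4,fy=4,interpolation=cv2.INTER_CUBIC))
print(o["position"],o["force"],o["opening"])
for n,z in [("collar_a",.066),("disc",.066),("nipple",.066),("deck_front",.066)]:
    print(n,[(d["uv"],round(d["conf"],2),at("wrist",d["uv"],z,o).round(4)) for d in robot.tip_of("wrist",n)])
E
```

```text
t: 4.9
position: [0.4721, -0.0556, 0.0699]
tcp_rot: [0.5, -0.5, 0.5, -0.5]
force: [-0.1, -0.1, 0.3]
opening: 0.004
[ 0.47208428 -0.05559001  0.06992141] [-0.1326938  -0.12688606  0.29526417] 0.0036889437478544286
collar_a [([508.1, 129.8], 0.92, array([0.5918, 0.0141, 0.066 ]))]
disc [([422.7, 164.5], 0.93, array([ 0.5328, -0.0102,  0.066 ]))]
nipple [([574.8, 102.6], 0.82, array([0.6548, 0.0399, 0.066 ]))]
deck_front [([461.1, 235.4], 0.73, array([ 0.5639, -0.0559,  0.066 ]))]
```

View pics/s2.png

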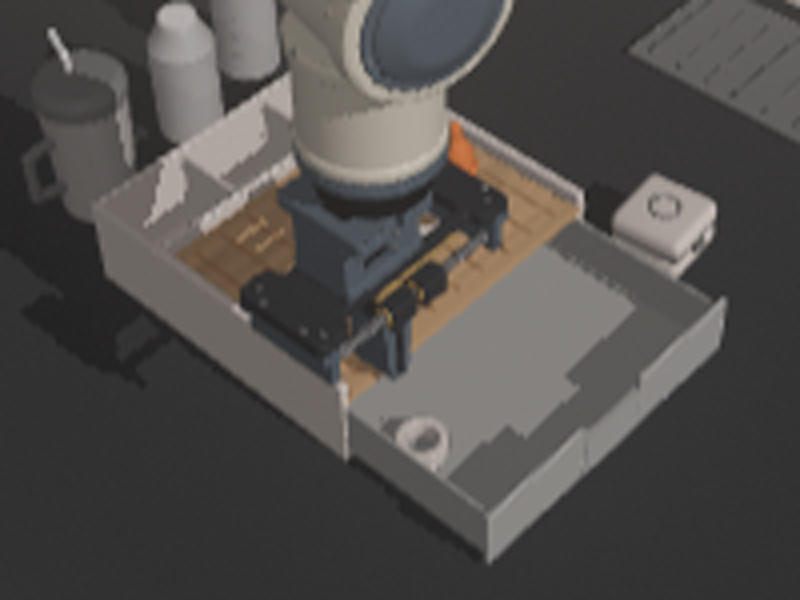

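View pics/w2.png

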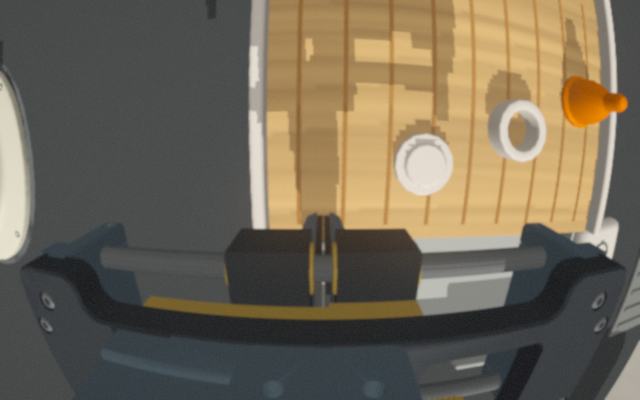

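The side view shows the first collar lying in the tray (crop pixel 423,443). Next is the disc at (0.532,-0.010).

```bash
python3 -m handwheel '[[[0,-2,0],0,-1],[[-2,-3.5,1],0,-1],[[-5,-3.5,3],0,-1],[[-8,-3.5,5],0,-1],[[-10,-3.5,6],0,-1],[[-10.2,-2,6],0,-1],[[-10.2,-0.6,6],0,-1],[[-10.2,0.1,6],0,-1],[[-10.2,0.2,6],0,-1],[[-10.2,0.2,6],0,-1]]'
```

```text
t: 6.2
position: [0.532, 0.0469, 0.0681]
tcp_rot: [-0.5, 0.5, -0.5, 0.5]
force: [-0.6, 0.3, 0.5]
opening: 0.005
```

```bash
python3 -m handwheel '[[[1,0,0],0,-1],[[2,0,0],0,-1],[[3,0,0],0,-1],[[4,0,0],0,-1],[[5,0,0],0,-1],[[6,0,0],0,-1],[[7,0,0],0,-1],[[8,0,0],0,-1],[[8.7,0,0],0,-1],[[9.4,0,0],0,-1]]'
python3 -m handwheel '[[[0.5,0,0],0,-1],[[1,0,0],0,-1],[[1,0,0],0,-1],[[1,-1.5,0],0,-1],[[1,-3,0],0,-1],[[1,-3.5,0],0,-1],[[0,-3.5,0],0,-1],[[-2,-3.5,0],0,-1],[[-4,-3.5,0],0,-1],[[-4,-3.5,0],0,-1]]'
python3 - <<'E'
from h import *
o=robot.get_obs(); im=robot.grab_frame("wrist"); cv2.imwrite("pics/w3.png",im[:,:,::-1])
im=robot.grab_frame("side")[150:300,220:420]; cv2.imwrite("pics/s3.png",cv2.resize(im[:,:,::-1],None,fx=4,fy=4,interpolation=cv2.INTER_CUBIC))
print(o["position"],o["force"],o["opening"])
for n,z in [("collar_a",.066),("disc",.066),("nipple",.066)]:
    print(n,[(d["uv"],round(d["conf"],2),at("wrist",d["uv"],z,o).round(4)) for d in robot.tip_of("wrist",n)])
E
```

```text
t: 7.2
position: [0.532, -0.0476, 0.0679]
tcp_rot: [-0.5, 0.5, -0.5, 0.5]
force: [-0.0, -0.3, -0.8]
opening: 0.003
t: 8.2
position: [0.5313, -0.0045, 0.1022]
tcp_rot: [0.501, -0.5, 0.499, -0.5]
force: [-0.3, 0.7, -0.0]
opening: 0.006
[ 0.53126803 -0.00450673  0.10215019] [-0.31422988  0.66029303 -0.01664184] 0.006318555802592977
collar_a [([404.4, 194.9], 0.97, array([0.5904, 0.0145, 0.066 ]))]
disc []
nipple [([485.9, 162.2], 0.93, array([0.6539, 0.0398, 0.066 ]))]
```

View pics/s3.png

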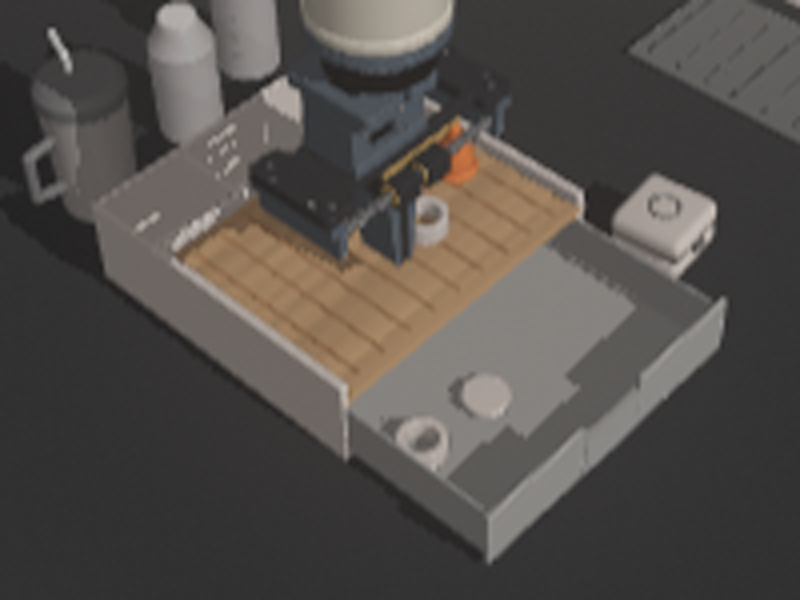

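View pics/w3.png

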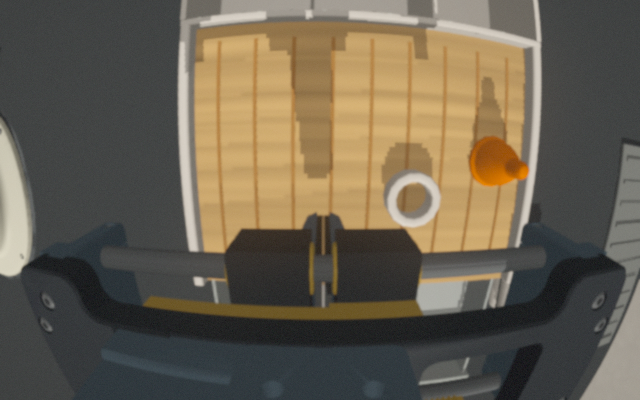

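The disc is in the tray (crop pixel 487,397). The last one is the second collar, at (0.591,0.0148).

```bash
python3 -m handwheel '[[[-2,0,0],0,-1],[[-4.5,0,0],0,-1],[[-7.2,0,1],0,-1],[[-7.2,0,3.5],0,-1],[[-7.2,0,5.2],0,-1],[[-7.2,0.5,5.8],0,-1],[[-7.2,2,5.8],0,-1],[[-7.2,3.2,5.8],0,-1],[[-7.2,3.4,5.8],0,-1],[[-7.2,3.4,5.8],0,-1]]'
python3 -c "
from h import *
o=robot.get_obs();print(o['position'],o['force']);im=robot.grab_frame('wrist'); cv2.imwrite('pics/w4.png',im[:,:,::-1])"
```

```text
t: 9.45
position: [0.5893, 0.0648, 0.0685]
tcp_rot: [-0.5, 0.5, -0.5, 0.5]
force: [0.5, 0.9, 0.2]
opening: 0.001
[0.58930718 0.06477806 0.06845048] [0.48004547 0.88537412 0.16941035]
```

View pics/w4.png

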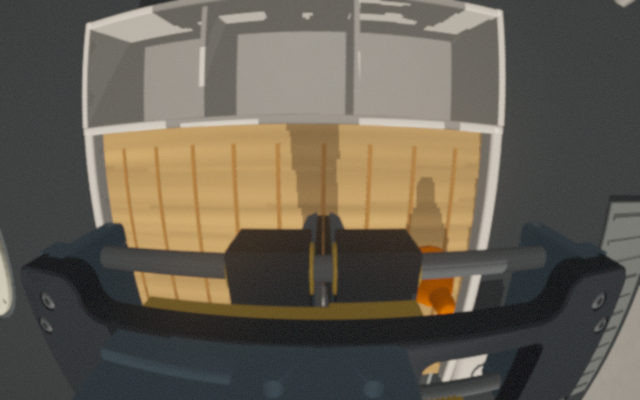

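The nipple (430,270) is clear of the fingers, so I'll push the second collar.

```bash
python3 -m handwheel '[[[1,0,0],0,-1],[[2,0,0],0,-1],[[3,0,0],0,-1],[[4,0,0],0,-1],[[5,0,0],0,-1],[[6,0,0],0,-1],[[7,0,0],0,-1],[[8,0,0],0,-1],[[9,0,0],0,-1],[[9.8,0,0],0,-1]]'
python3 -m handwheel '[[[0.7,0,0],0,-1],[[1.4,0,0],0,-1],[[2.1,0,0],0,-1],[[2.3,0,0],0,-1],[[2.3,-1.5,0],0,-1],[[2.3,-4,0],0,-1],[[2.3,-7,0],0,-1],[[2.3,-9,0],0,-1],[[2.3,-9,0],0,-1],[[2.3,-9,0],0,-1]]'
python3 - <<'E'
from h import *
o=robot.get_obs(); im=robot.grab_frame("wrist"); cv2.imwrite("pics/w5.png",im[:,:,::-1])
im=robot.grab_frame("side")[150:300,220:420]; cv2.imwrite("pics/s5.png",cv2.resize(im[:,:,::-1],None,fx=4,fy=4,interpolation=cv2.INTER_CUBIC))
print(o["position"],o["force"],o["opening"])
for n,z in [("collar_a",.009),("disc",.009),("nipple",.066),("tray_front",.024)]:
  for c in ("wrist","side"):
    print(c,n,[(d["uv"],round(d["conf"],2),at(c,d["uv"],z,o).round(4)) for d in robot.tip_of(c,n)])
E
```

```text
t: 10.5
position: [0.59, -0.0339, 0.0689]
tcp_rot: [-0.5, 0.5, -0.5, 0.5]
force: [-0.4, -0.1, 0.2]
opening: 0.008
t: 11.5
position: [0.59, -0.0559, 0.159]
tcp_rot: [-0.5, 0.5, -0.5, 0.5]
force: [-1.1, -0.1, -0.8]
opening: 0.003
[ 0.59002425 -0.05588953  0.15898033] [-1.08005804 -0.05607453 -0.80182058] 0.0030952332344655557
wrist collar_a [([292.3, 200.9], 0.93, array([ 0.5589, -0.072 ,  0.009 ]))]
side collar_a [([325.8, 259.3], 0.64, array([ 0.4769, -0.0874,  0.009 ])), ([343.6, 235.9], 0.53, array([ 0.5764, -0.0682,  0.009 ])), ([280.7, 162.4], 0.36, array([0.6875, 0.3206, 0.009 ]))]
wrist disc [([269.8, 228.4], 0.59, array([ 0.5326, -0.1037,  0.009 ])), ([298.2, 221.8], 0.27, array([ 0.5647, -0.0958,  0.009 ]))]
side disc [([340.4, 250.7], 0.68, array([ 0.5278, -0.0978,  0.009 ]))]
wrist nipple [([394.5, 90.6], 0.7, array([0.6531, 0.0408, 0.066 ]))]
side nipple [([341.9, 250.0], 0.38, array([ 0.4976, -0.129 ,  0.066 ]))]
wrist tray_front []
side tray_front [([373.5, 257.3], 0.92, array([ 0.5624, -0.19  ,  0.024 ])), ([381.9, 213.6], 0.16, array([ 0.7123, -0.1055,  0.024 ]))]
```

View pics/s5.png

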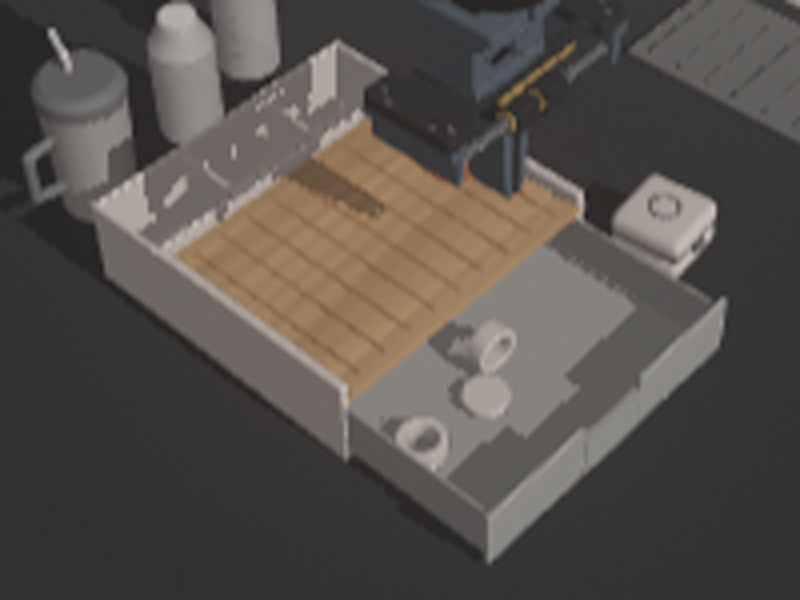

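View pics/w5.png

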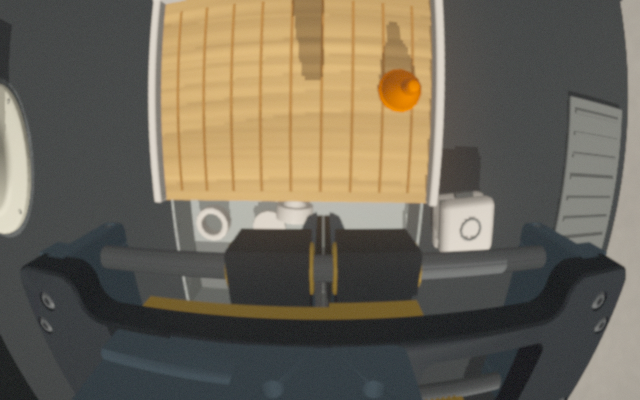

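Both collars and the disc are in the tray, with the second collar standing on edge at crop pixel (495,345). Its top is about 47 mm high, so it clears the deck underside. The nipple hasn't moved. Next I'll go round in front of the tray.

```bash
python3 -m handwheel '[[[2,0,-0.3],0,-1],[[5,0,-1],0,-1],[[8,0,-1.5],0,-1],[[11,0,-2],0,-1],[[14,0,-2.5],0,-1],[[16.5,0,-2.9],0,-1],[[18.5,0,-2.9],0,-1],[[18.5,0,-2.9],0,-1],[[18.5,1.5,-2.9],0,-1],[[18.5,4,-2.9],0,-1]]'
python3 - <<'E'
from h import *
o=robot.get_obs(); im=robot.grab_frame("wrist"); cv2.imwrite("pics/w6.png",im[:,:,::-1]);print(o["position"])
im=robot.grab_frame("side")[150:300,220:420]; cv2.imwrite("pics/s6.png",cv2.resize(im[:,:,::-1],None,fx=4,fy=4,interpolation=cv2.INTER_CUBIC))
for n,z in [("tray_front",.024),("deck_front",.066),("nipple",.066)]:
    print(n,[(d["uv"],round(d["conf"],2),at("wrist",d["uv"],z,o).round(4)) for d in robot.tip_of("wrist",n)])
E
```

```text
t: 13.0
position: [0.5622, -0.241, 0.1197]
tcp_rot: [0.5, -0.499, 0.501, -0.5]
force: [-0.1, -0.6, -0.9]
opening: 0.004
[ 0.562235   -0.24095519  0.11973173]
tray_front [([322.7, 144.1], 0.59, array([ 0.5641, -0.1919,  0.024 ]))]
deck_front []
nipple []
```

View pics/w6.png

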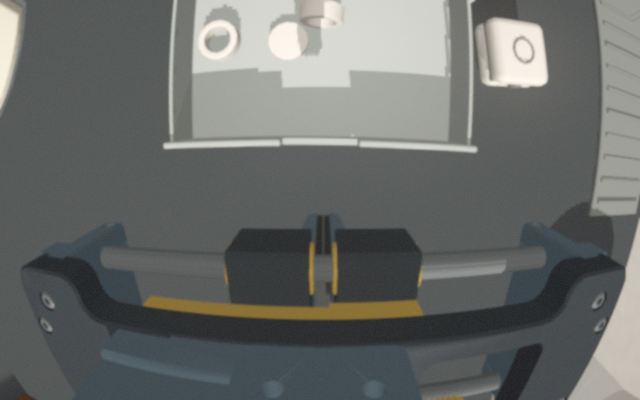

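View pics/s6.png

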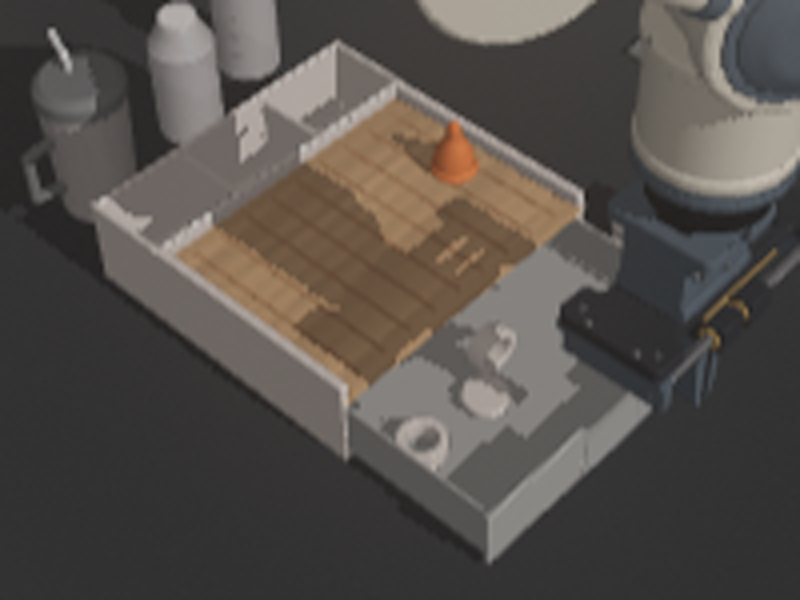

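The tray face is at y≈-0.192 and its notch centre is at x≈0.564, directly ahead of the fingers. I'll lower the fingers to 25 mm and push slowly.

```bash
python3 -m handwheel '[[[0,2.5,0],0,-1],[[0,5.5,0],0,-1],[[0,8,0],0,-1],[[0,9.3,0],0,-1],[[0,9.3,0],0,-1],[[-0.5,9.3,0],0,-1],[[-1,9.3,0],0,-1],[[-1.5,9.3,0],0,-1],[[-2,9.3,0],0,-1],[[-2.5,9.3,0],0,-1]]'
python3 -m handwheel '[[[-0.6,0,0],0,-1],[[-1.2,0,0],0,-1],[[-1.8,0,0],0,-1],[[-2.4,0,0],0,-1],[[-3,0,0],0,-1],[[-3.6,0,0],0,-1],[[-4.2,0,0],0,-1],[[-4.8,0,0],0,-1],[[-5.4,0,0],0,-1],[[-6,0,0],0,-1]]'
python3 - <<'E'
from h import *
im=robot.grab_frame("side")[150:300,220:420]; cv2.imwrite("pics/s7.png",cv2.resize(im[:,:,::-1],None,fx=4,fy=4,interpolation=cv2.INTER_CUBIC))
E
```

```text
t: 14.25
position: [0.5612, -0.2155, 0.0264]
tcp_rot: [0.5, -0.5, 0.5, -0.5]
force: [0.7, 0.6, 0.0]
opening: 0.007
t: 15.25
position: [0.561, -0.1555, 0.0259]
tcp_rot: [-0.5, 0.5, -0.5, 0.5]
force: [1.8, -1.0, -0.3]
opening: 0.005
```

View pics/s7.png

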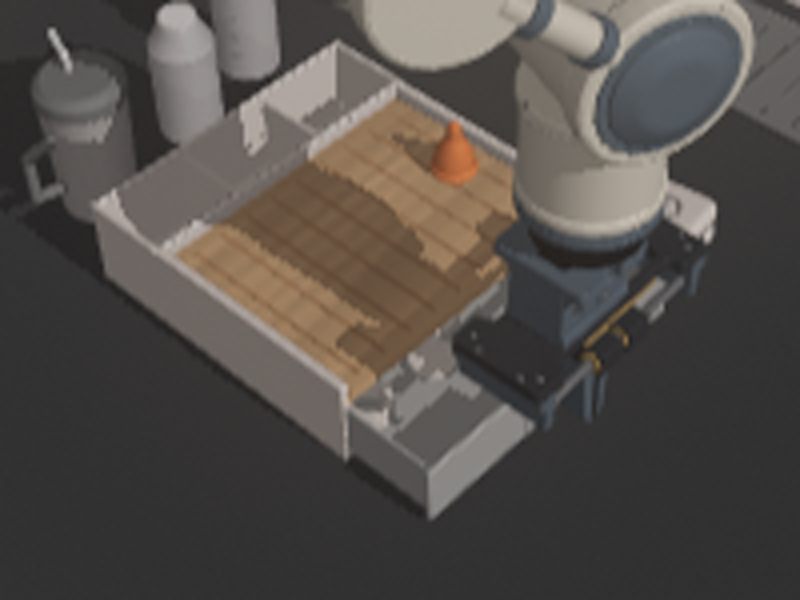

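```bash
python3 -m handwheel '[[[-0.6,0,0],0,-1],[[-1.2,0,0],0,-1],[[-1.8,0,0],0,-1],[[-2.4,0,0],0,-1],[[-3,0,0],0,-1],[[-3.6,0,0],0,-1],[[-4.2,0,0],0,-1],[[-4.8,0,0],0,-1],[[-5.4,0,0],0,-1],[[-5.8,0,0],0,-1]]'
python3 -m handwheel '[[[-0.2,0,0],0,-1],[[-0.4,0,0],0,-1],[[-0.6,0,0],0,-1],[[-0.8,0,0],0,-1],[[-1,0,0],0,-1],[[-1.1,0,0],0,-1],[[-1.2,0,0],0,-1],[[-1.2,0,0],0,-1],[[-1.2,0,0],0,-1],[[-1.2,0,0],0,-1]]'
```

```text
t: 16.3
position: [0.561, -0.0974, 0.0259]
tcp_rot: [-0.5, 0.5, -0.5, 0.5]
force: [1.7, -1.5, -0.1]
opening: 0.004
t: 17.3
position: [0.5607, -0.0859, 0.0258]
tcp_rot: [-0.5, 0.5, -0.5, 0.5]
force: [-0.1, -0.1, 0.0]
opening: 0.004
```

```bash
python3 -m handwheel '[[[-0.1,0,0],0,-1],[[-0.2,0,0],0,-1],[[-0.3,0,0],0,-1],[[-0.4,0,0],0,-1],[[-0.5,0,0],0,-1],[[-0.6,0,0],0,-1],[[-0.7,0,0],0,-1],[[-0.7,0,0],0,-1],[[-0.7,0,0],0,-1],[[-0.7,0,0],0,-1]]'
```

```text
t: 18.3
position: [0.5609, -0.0792, 0.0259]
tcp_rot: [0.5, -0.5, 0.5, -0.5]
force: [-0.8, -5.3, -1.1]
opening: 0.002
```

```bash
python3 -m handwheel '[[[-0.05,0,0],0,-1],[[-0.1,0,0],0,-1],[[-0.15,0,0],0,-1],[[-0.2,0,0],0,-1],[[-0.25,0,0],0,-1],[[-0.3,0,0],0,-1],[[-0.3,0,0],0,-1],[[-0.3,0,0],0,-1],[[-0.3,0,0],0,-1],[[-0.3,0,0],0,-1]]'
python3 - <<'E'
from h import *
im=robot.grab_frame("side")[150:300,220:420]; cv2.imwrite("pics/s8.png",cv2.resize(im[:,:,::-1],None,fx=4,fy=4,interpolation=cv2.INTER_CUBIC))
E
```

```text
t: 19.3
position: [0.561, -0.0788, 0.026]
tcp_rot: [0.501, -0.499, 0.501, -0.499]
force: [-5.6, -31.9, -2.2]
opening: 0.01
```

View pics/s8.png

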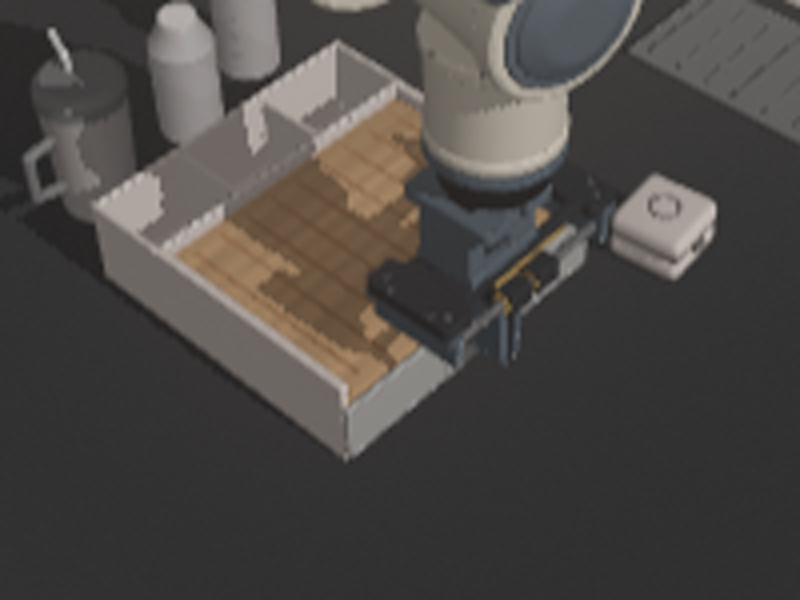

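The force rose to 32 N with no further travel, so the tray is at its solid stop. I'll back away the way I came, then lift and check.

```bash
python3 -m handwheel '[[[0.3,0,0],0,-1],[[1,0,0],0,-1],[[2.5,0,0],0,-1],[[4.5,0,0],0,-1],[[7,0,0],0,-1],[[9,-1,0],0,-1],[[10,-4,0],0,-1],[[10,-8,0],0,-1],[[10,-12,0],0,-1],[[10,-14,0],0,-1]]'
python3 -m handwheel '[[[0,0,0],0,-1],[[0,-2,0],0,-1],[[0,-4,0],0,-1],[[0,-4,0],0,-1],[[0,-4,0],0,-1],[[0,-4,0],0,-1],[[0,-4,0],0,-1],[[0,-4,0],0,-1],[[0,-4,0],0,-1],[[0,-4,0],0,-1]]'
python3 - <<'E'
from h import *
o=robot.get_obs(); im=robot.grab_frame("wrist"); cv2.imwrite("pics/w9.png",im[:,:,::-1])
im=robot.grab_frame("side")[150:300,220:420]; cv2.imwrite("pics/s9.png",cv2.resize(im[:,:,::-1],None,fx=4,fy=4,interpolation=cv2.INTER_CUBIC))
for c in("wrist","side"):
  for n,z in [("tray_front",.024),("deck_front",.066),("nipple",.066),("pacifier_case",0)]:
    print(c,n,[(d["uv"],round(d["conf"],2),at(c,d["uv"],z,o).round(4)) for d in robot.tip_of(c,n)])
E
```

```text
t: 20.35
position: [0.562, -0.1774, 0.1694]
tcp_rot: [0.499, -0.499, 0.501, -0.5]
force: [1.0, -0.6, -0.1]
opening: 0.006
t: 21.35
position: [0.561, -0.176, 0.2058]
tcp_rot: [-0.5, 0.5, -0.5, 0.5]
force: [0.0, -1.3, -0.1]
opening: 0.004
wrist tray_front [([326.4, 82.6], 0.91, array([ 0.5668, -0.0634,  0.024 ]))]
wrist deck_front [([321.4, 73.7], 0.98, array([ 0.5613, -0.0593,  0.066 ]))]
wrist nipple []
wrist pacifier_case [([468.2, 115.9], 0.91, array([ 0.7512, -0.0936,  0.    ]))]
side tray_front [([337.0, 235.9], 0.94, array([ 0.5537, -0.062 ,  0.024 ]))]
side deck_front [([336.5, 225.6], 0.66, array([ 0.5547, -0.0591,  0.066 ]))]
side nipple [([331.3, 192.6], 0.54, array([0.6466, 0.0433, 0.066 ]))]
side pacifier_case [([383.8, 213.1], 0.77, array([ 0.7374, -0.0961,  0.    ]))]
```

View pics/w9.png

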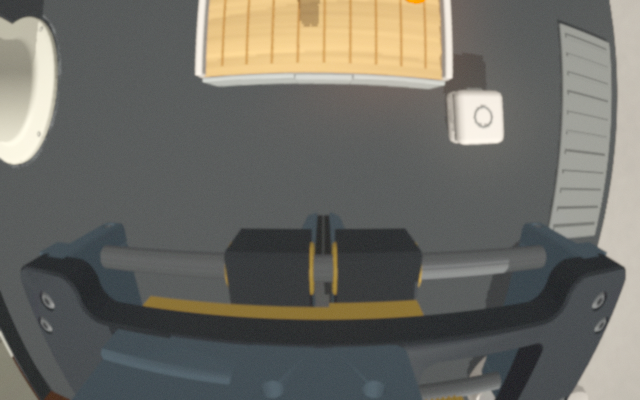

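View pics/s9.png

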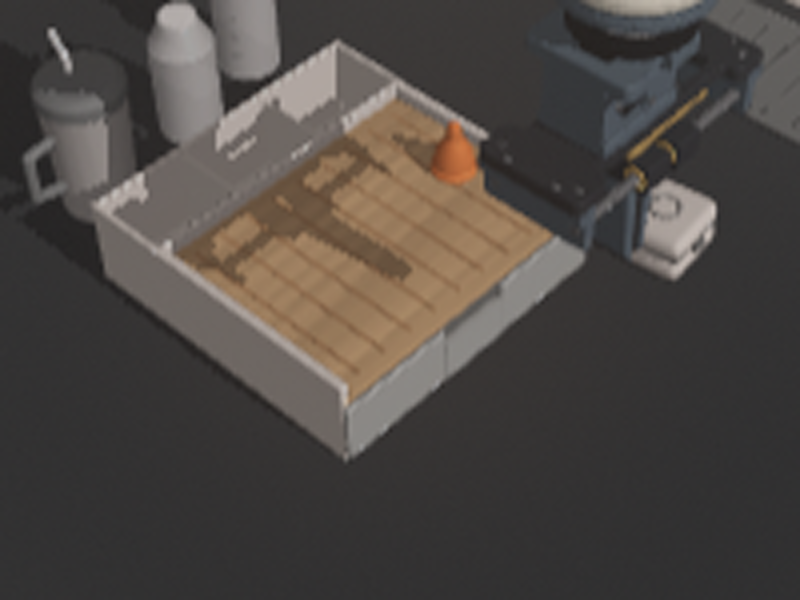

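The tray is flush and has stayed home, the deck holds only the nipple, and the pacifier case hasn't moved. Handing in.

```bash
python3 -c "
from rig import robot
print(robot.close_job())"
```

```text
the job is handed in; nothing more can be done
None
```

The job is done and handed in at about 22 s of the 54 s allowed. I swept the near collar, the disc and the second collar, in that order, off the deck's front edge with shut fingertips. Pictures taken after the sweeps showed all three in the tray. I then pushed the tray home against its stop; the force rose to 32 N with no further movement.

**Last checks:**
- **Tray:** it stayed home after I backed off. Its face was about 3–4 mm in front of the deck edge, against a nominal 5 mm, which is within the calibration error.
- **Nipple:** it is still standing in its starting place. One last side-camera estimate read about 10 mm off in x, but the earlier wrist readings agreed to 2–5 mm and the picture shows no change.
- **Other things:** the pacifier case, cup and bottles look undisturbed. I did not measure the formula tin or the wipes box at the end; the arm never went near them.
- **Second collar:** it landed standing on edge in the tray and went under the deck with the rest. I could not see how it lies now.
- **Scene camera:** its view was too obscured to use, so everything rests on the wrist and side cameras.

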